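# Find the empty carton by its weight and reject it

### The job

One of the three look-alike cartons on the black tray is empty, and only its weight gives it away. Find it, drop it into the slatted reject bin and close the bin's lid; the two full cartons must end up standing upright on the tray. Do not disturb the other goods on the counter.

Things in the scene. Friction and masses are not known exactly. Their poses are not given: they have to be found in the camera images.
- carton_a_center (a point): one of three look-alike closed cardboard cartons standing in a row on the tray, gaps of 45 mm or more: 56 x 56 mm, 100 mm high. The point is its centre, 50 mm above its underside; z up, x and y square to its sides. Two are full (0.28 to 0.45 kg, a jar loose inside), one is empty (0.05 to 0.08 kg, a light packing piece inside); any of them may be the empty one
- carton_b_center (a point): one of three look-alike closed cardboard cartons standing in a row on the tray, gaps of 45 mm or more: 56 x 56 mm, 100 mm high. The point is its centre, 50 mm above its underside; z up, x and y square to its sides. Two are full (0.28 to 0.45 kg, a jar loose inside), one is empty (0.05 to 0.08 kg, a light packing piece inside); any of them may be the empty one
- carton_c_center (a point): one of three look-alike closed cardboard cartons standing in a row on the tray, gaps of 45 mm or more: 56 x 56 mm, 100 mm high. The point is its centre, 50 mm above its underside; z up, x and y square to its sides. Two are full (0.28 to 0.45 kg, a jar loose inside), one is empty (0.05 to 0.08 kg, a light packing piece inside); any of them may be the empty one
- tray: black plastic tray, fixed, 190 mm (its x) by 440 mm (its y), floor 4 mm thick, rim 14 mm high and 4 mm wide all round; origin at the centre of its underside, on the counter. The cartons stand in a row along its y
- bin: white slatted plastic reject bin, fixed to the counter, open at the top: 150 mm (its x) by 220 mm (its y), 130 mm high, walls and floor 4 mm, small posts in the inner corners 12 mm deep; origin at the centre of its underside, z up. The lid is hinged along its +x rim, which is the side away from the tray
- lid (a joint): grey lid of the bin, 150 x 220 mm and 6 mm thick, 0.2 kg, on a loose hinge: 0 = shut flat on the bin, pi/2 = upright. It starts leaning back past upright (1.65 or more) and rests by its own weight at its stop, 1.85. Pushed on its outer face from behind past upright, it falls shut by itself
- lid_hinge (a point): point at the middle of the lid's hinge line, on the bin's +x rim, 130 mm above the counter; its axes turn with the lid. The hinge line runs along the bin's y
- lid_edge (a point): middle of the lid's free edge, 150 mm from the hinge line, half-way through its thickness (3 mm). The lid's own z is normal to it and points out of its outer face (the top when shut, the back when open); along the free edge the outer face carries a rib 5 mm high, 12 mm wide
- cleaner_can: bystander: black and green aerosol can, 60 mm across, 125 mm high, standing; origin at the centre of its underside
- jar: bystander: amber jar, 68 mm across, 90 mm high, standing; origin at the centre of its underside
- tape_roll: bystander: roll of clear tape lying flat, 84 mm across, 25 mm high; origin at the centre of its underside

How it is judged:
By the outcome, as a careful person would: the job done as asked, in the order asked, and still so for the second after the job is handed in, with the robot touching nothing.
It also fails if it takes over 54 s, if anything falls off the work surface, if the arm or the gripper's body presses on something with over 40 N, if the wrist force passes 120 N, or if a joint passes its speed limit or range.

### The arm

A 6-joint arm with a two-finger parallel gripper is mounted at the origin on the work surface. World frame = base frame: x ahead of the robot, y to its left, z up, the work surface at z = 0. Lengths are in m, angles in rad, forces in N, time in s.
With the tool pointing down it reaches from about 0.35 to 0.85 m from the base axis. Payload 8.1 kg.
Tool frame: the origin (TCP) lies at the very end of the fingers, on their centre line; the grasp point (between the pads) lies 19 mm behind it; z points along the fingers, y is the line along which they close (so a half turn about z gives the same grasp; the last joint's range is limited). The gripper opens to 93 mm and grips with 3 to 60 N. Pads are 15 mm wide; open, the fingers measure 128 mm over their backs; the gripper's body (75 mm by 188 mm) begins 65 mm behind the grasp point.
Start: joints at [1.138, 0.13, 1.488, -0, 1.523, -0.085], TCP at [0.204, 0.564, 0.197] pointing down, gripper open.
Joint ranges: [-2.96, 2.96], [-0.89, 2.26], [0.02, 2.5], [-1.34, 4.48], [0, 2.73], [-2.66, 2.66]. Speed limits (rad/s): [2.39, 2.39, 2.79, 3.14, 3.14, 3.14].

### API

Orientations are given as a rotation vector (axis times angle).
In Python, from plant import robot gives the robot as it stands. The module is installed in compiled form; this text tells all that it offers.
- The arm moves only by the tool play_rows, never from a script. Its argument "increments" is text: rows parted by semicolons, each of 5 numbers parted by spaces: the shift along the tool's x, y, z in mm, then the turn about the tool's z in degrees, then the closure, from -1 (fully open) to 1 (shut). In form: dx dy dz yaw claw; .... A call has 1 to 20 rows; each row is the pose to reach, as a shift and turn from the pose commanded when the call began, along the tool's axes at that moment; what a row does not reach only later rows make up. A row lasts 1/10 s, in which the tool goes at most 50 mm and 8.59 degrees, less where a joint would pass 70% of its speed; a pose out of reach is approached as far as the arm can. A call with a gripper value outside its range is refused whole. The fingers move at their own pace and stop on an object; "force" is the grip in N (left out, the last holds). Time passes only in rows, so rows that repeat a pose let the fingers close. It gives the time, the measured TCP pose, the force, the opening and the grip force at its end, in the units of the state.
- robot.read_state(): the state, without advancing time (a new reading comes with each control period).
- robot.read_camera(name): name is "side" or "top" or "wrist"; returns the picture (420x560x3 uint8, blue, green, red); there is no depth.
- robot.calibration(name): a dict with "vertical_fov" (degrees; the focal length in pixels is half the picture's height over the tangent of half this angle, whatever the lens; pixels are square), "cx", "cy" (the principal point, pixels), "rvec" (rotation vector, rad) and "tvec" (3), from world to camera coordinates, as OpenCV has them. Camera axes: x right, y down, z forward; pixel columns grow to the right and rows downward; lengths in m; the calibration is good to about 2 mm. A picture is of the moment at which its call begins: read the wrist's pose just before it. calibration takes no time and is no camera call; for the wrist camera it gives the pose at the moment of the call.
- robot.close_job(): hands the job in; it is judged then, once.
Trained networks look in the newest picture that a camera, given by its name, has taken for a name from the list of things; names that differ only in an ending like _2 or _b are one class to them, and where a whole thing is asked for, a point or a joint stands for the part that bears it (a point fixed in the world has none). Each returns a list of dicts, best first, with "conf" (0 to 1); they miss things now and then, are a little off and sometimes report something else, mostly with a low value. They report only what shows in the picture. A call takes as long as a camera call.
- robot.recognise(camera, query): "centre" ([x, y, z] in m, in world coordinates, good to about 4 mm: the middle of the surface that is visible of it).
- robot.regions_of(camera, query): "pixels" (420x560 bool, what is visible of it).
- robot.landmark_of(camera, query): "centre" ([x, y, z] in m, in world coordinates, good to about 4 mm: a listed point, or the origin of a listed thing).
The state is a dict: "t": time; "q": joint angles; "dq": joint speeds; "joint_torque": joint torques, N m; "tool_pos": TCP position; "orientation": TCP orientation; "force": force on the tool from outside, world axes, zero at the start; "wrist_torque": the same for the moment, N m; "opening": finger opening in m; "gripper_force": force on a finger pad.
Only numpy, scipy, OpenCV 4.12 (cv2) and the standard library are available. Lean on these libraries where they do the work, as an engineer would, in place of code of your own. Each camera call takes 0.05 s, during which the arm holds its last target. There are 200 camera calls.

## Working session

There is one attempt and no reset: what is moved stays moved. The work goes in short steps, Python scripts to look and compute and a tool call to move; the robot and the scene stay as the last step left them, time stands still between calls to the robot, and variables do not carry over. Pictures are saved under pics/ and viewed, at most 10 in all, crops included, and the job is handed in when it is done.

Besides the shell and the picture viewer there is one more tool, called after "Call:" by a JSON object that holds its "api" and its "payload", one argument or row to a line. play_rows: Moves the arm, as the interface text tells. Its arguments: {"type":"object","properties":{"increments":{"type":"string"},"force":{"type":"number"}},"required":["increments"]}

```bash
mkdir -p pics; python3 - <<'E'
from plant import robot
import cv2
s=robot.read_state();print(s['t'],s['tool_pos'],s['orientation'],s['force'],s['opening'])
for c in ('top','side'):
    im=robot.read_camera(c);cv2.imwrite(f'pics/{c}0.png',im)
    for n in ['carton_a_center','tray','bin','lid_hinge','lid_edge','cleaner_can','jar','tape_roll']:
        print(c,n,[(round(d['conf'],2),[round(float(v),3) for v in d['centre']]) for d in robot.landmark_of(c,n)][:4])
E
```

```text
0.0 [0.20422486 0.56352394 0.19558508] [-5.43520098e-01 -3.09375425e+00  2.76834337e-03] [-0.05703061 -0.08584415 -0.15641448] 0.09303403428902189
top carton_a_center [(0.69, [0.515, 0.306, 0.054])]
top tray [(0.71, [0.507, 0.162, -0.0])]
top bin [(0.67, [0.499, -0.314, -0.001])]
top lid_hinge [(0.81, [0.485, -0.39, 0.13])]
top lid_edge [(0.82, [0.479, -0.432, 0.27])]
top cleaner_can [(0.68, [0.762, -0.031, -0.001])]
top jar [(0.74, [0.757, 0.166, -0.001])]
top tape_roll [(0.97, [0.759, -0.169, -0.002])]
side carton_a_center [(0.67, [0.512, 0.305, 0.053])]
side tray [(0.78, [0.507, 0.166, 0.002])]
side bin [(0.89, [0.504, -0.32, 0.0]), (0.54, [0.487, 0.157, 0.051])]
side lid_hinge [(0.73, [0.484, -0.395, 0.132]), (0.49, [0.508, 0.164, 0.003])]
side lid_edge [(0.58, [0.478, -0.435, 0.275])]
side cleaner_can [(0.89, [0.76, -0.029, -0.001])]
side jar [(0.78, [0.755, 0.169, -0.001])]
side tape_roll [(0.72, [0.757, -0.172, -0.002])]
```

View pics/top0.png

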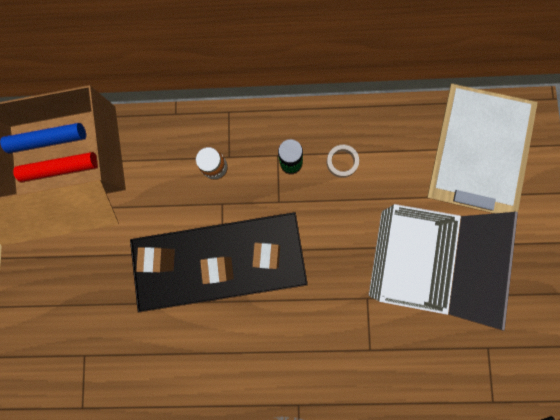

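View pics/side0.png

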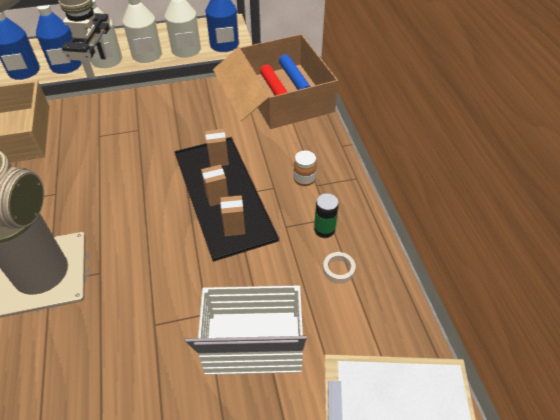

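```bash
python3 - <<'E'
from plant import robot
import cv2
for c in ('top','side'):
    robot.read_camera(c)
    for n in ['carton_b_center','carton_c_center']:
        print(c,n,[(round(d['conf'],2),[round(float(v),3) for v in d['centre']]) for d in robot.landmark_of(c,n)][:4])
    print(c,[(round(d['conf'],2),[round(float(v),3) for v in d['centre']]) for d in robot.recognise(c,'carton_a_center')][:4])
    k=robot.calibration(c);print(k)
print(robot.read_state()['t'])
E
```

```text
top carton_b_center [(0.69, [0.483, 0.15, 0.049])]
top carton_c_center [(0.57, [0.515, 0.036, 0.052])]
top [(0.7, [0.516, 0.287, 0.103])]
{'vertical_fov': 57.678310025034854, 'cx': 283.40514772256074, 'cy': 210.18887530289555, 'rvec': array([ 2.10666162, -2.16962927,  0.09636143]), 'tvec': array([0.00885651, 0.63088081, 0.92571327])}
side carton_b_center [(0.68, [0.484, 0.156, 0.051])]
side carton_c_center [(0.72, [0.519, 0.027, 0.056])]
side [(0.94, [0.515, 0.278, 0.083])]
{'vertical_fov': 45.23824304729974, 'cx': 282.18356592449504, 'cy': 207.47827584305378, 'rvec': array([ 2.43179309, -0.28541391,  0.10419779]), 'tvec': array([-0.63213798,  0.17202968,  1.31866964])}
1.3
```

```bash
cat > h.py <<'E'
import numpy as np,cv2
from plant import robot
from scipy.spatial.transform import Rotation as R
from scipy.optimize import minimize
def proj(P,c):
    k=robot.calibration(c);f=210/np.tan(np.radians(k['vertical_fov'])/2)
    K=np.array([[f,0,k['cx']],[0,f,k['cy']],[0,0,1]])
    return cv2.projectPoints(np.asarray(P,float),k['rvec'],k['tvec'],K,None)[0][:,0]
def box(x,y,a,sx,sy,z0,z1):
    a=np.radians(a);c,s=np.cos(a),np.sin(a)
    return np.array([[x+c*u*sx/2-s*v*sy/2,y+s*u*sx/2+c*v*sy/2,z] for z in(z0,z1) for u in(-1,1) for v in(-1,1)])
def hullmask(P,c):
    h=cv2.convexHull((proj(P,c)*16).round().astype(np.int32).reshape(-1,1,2))
    m=np.zeros((420,560),np.uint8);cv2.fillConvexPoly(m,h,1,shift=4);return m>0
def go(x,y,z,psi,mm=True):
    """increment (dx dy dz mm, yaw deg) from the present pose to TCP x,y,z with tool y at world angle psi"""
    s=robot.read_state();r=R.from_rotvec(s['orientation'])
    d=r.inv().apply(np.array([x,y,z])-s['tool_pos'])*1000
    ty=r.as_matrix()[:,1];now=np.degrees(np.arctan2(ty[1],ty[0]))
    return d.round(1),round(-(psi-now),1),'now psi',round(now,1)
E
python3 - <<'E'
from h import *
M={}
for c in('top','side'):
    robot.read_camera(c)
    for n in 'abc':
        l=robot.regions_of(c,f'carton_{n}_center')
        M[c,n]=l
        print(c,n,[(round(d['conf'],2),d['pixels'].sum(),np.argwhere(d['pixels']).mean(0).round()) for d in l])
G=dict(a=(.513,.305),b=(.483,.153),c=(.517,.031))
for n,g in G.items():
    ms={}
    for c in('top','side'):
        want=proj([[*g,.06]],c)[0][::-1]
        cand=[d['pixels'] for k in 'abc' for d in M[c,k]]
        cand=[m for m in cand if np.linalg.norm(np.argwhere(m).mean(0)-want)<15]
        if cand: ms[c]=cand[0]
    def cost(p):
        t=0
        for c,m in ms.items():
            h=hullmask(box(*p,.056,.056,.004,.104),c);t+=1-(h&m).sum()/(h|m).sum()
        return t
    b=min((minimize(cost,[*g,a],method='Nelder-Mead',options=dict(initial_simplex=[[*g,a],[g[0]+.006,g[1],a],[g[0],g[1]+.006,a],[*g,a+12]])) for a in(-40,-20,0,20,40)),key=lambda r:r.fun)
    print(n,list(ms),b.x.round(4),round(b.fun,3))
E
python3 - <<'E'
from h import *
# bin/tray outlines for checking
im=cv2.imread('pics/top0.png')
E
```

```text
top a [(0.92, np.int64(907), array([260., 155.]))]
top b [(0.59, np.int64(759), array([270., 216.]))]
top c [(0.75, np.int64(613), array([256., 266.]))]
side a [(0.62, np.int64(674), array([148., 217.]))]
side b [(0.96, np.int64(737), array([184., 215.])), (0.69, np.int64(814), array([215., 233.]))]
side c [(0.81, np.int64(823), array([215., 233.]))]
a ['top', 'side'] [ 0.5158  0.3093 -2.5859] 0.153
b ['top', 'side'] [0.4879 0.1552 3.952 ] 0.193Traceback (most recent call last):
  File "<stdin>", line 22, in <module>
  File "<stdin>", line 22, in <genexpr>
    res = _minimize_neldermead(fun, x0, args, callback, bounds=bounds,
                               **options)
    fsim[j] = func(sim[j])
              ~~~~^^^^^^^^
    fx = function(np.copy(x), *(wrapper_args + args))
  File "<stdin>", line 20, in cost
  File "h.py", line 13, in hullmask
    h=cv2.convexHull((proj(P,c)*16).round().astype(np.int32).reshape(-1,1,2))
                      ~~~~^^^^^
  File "h.py", line 6, in proj
    k=robot.calibration(c);f=210/np.tan(np.radians(k['vertical_fov'])/2)
ValueError: time passes only in moves, steps and waits
```

```bash
sed -i 's/^def proj/import functools\ncal=functools.cache(lambda c:robot.calibration(c))\ndef proj/; s/k=robot.calibration(c);f=/k=cal(c);f=/' h.py
python3 - <<'E'
from h import *
M={};I={}
for c in('top','side'):
    I[c]=robot.read_camera(c)
    M[c]=[d['pixels'] for n in 'abc' for d in robot.regions_of(c,f'carton_{n}_center')]
G=dict(a=(.5158,.309),b=(.486,.155),c=(.517,.031))
dr={c:cv2.resize(I[c],None,fx=4,fy=4,interpolation=cv2.INTER_CUBIC) for c in I}
for n,g in G.items():
    ms={}
    for c in M:
        want=proj([[*g,.06]],c)[0][::-1]
        cand=[m for m in M[c] if np.linalg.norm(np.argwhere(m).mean(0)-want)<15]
        if cand: ms[c]=cand[0]
    def cost(p):
        t=0
        for c,m in ms.items():
            h=hullmask(box(*p,.056,.056,.004,.104),c);t+=1-(h&m).sum()/(h|m).sum()
        return t
    b=min((minimize(cost,[*g,a],method='Nelder-Mead',options=dict(initial_simplex=[[*g,a],[g[0]+.006,g[1],a],[g[0],g[1]+.006,a],[*g,a+12]])) for a in(-30,-10,5,20,40)),key=lambda r:r.fun)
    print(n,list(ms),b.x.round(4),round(b.fun,3))
    for c in I:
        p=proj(box(*b.x,.056,.056,.004,.104),c)*4+1.5
        for i,j in [(0,1),(0,2),(1,3),(2,3),(4,5),(4,6),(5,7),(6,7),(0,4),(1,5),(2,6),(3,7)]:
            cv2.line(dr[c],p[i].astype(int).tolist(),p[j].astype(int).tolist(),(0,255,0) if i>3 else (255,255,0),1)
cv2.imwrite('pics/fit.png',np.vstack([dr['top'][800:1180,500:1240][:300],dr['side'][500:980,600:1340][:0]]) )
a=dr['top'][960:1160,520:1200];b2=dr['side'][500:980,760:1020]
o=np.zeros((480,680+0,3),np.uint8);o=np.vstack([a,np.zeros((380,680,3),np.uint8)]);o[200:580,:260]=b2[:380];o[200:580,300:560]=b2[100:480];cv2.imwrite('pics/fit.png',o)
for n,k in (('bin',None),):
  print(robot.read_state()['t'])
E
```

```text
a ['top', 'side'] [ 0.5177  0.3083 -1.7457] 0.152
b ['top', 'side'] [0.4886 0.1552 2.8347] 0.197
c ['top', 'side'] [ 0.5178  0.0318 -3.9861] 0.179
2.1
```

View pics/fit.png

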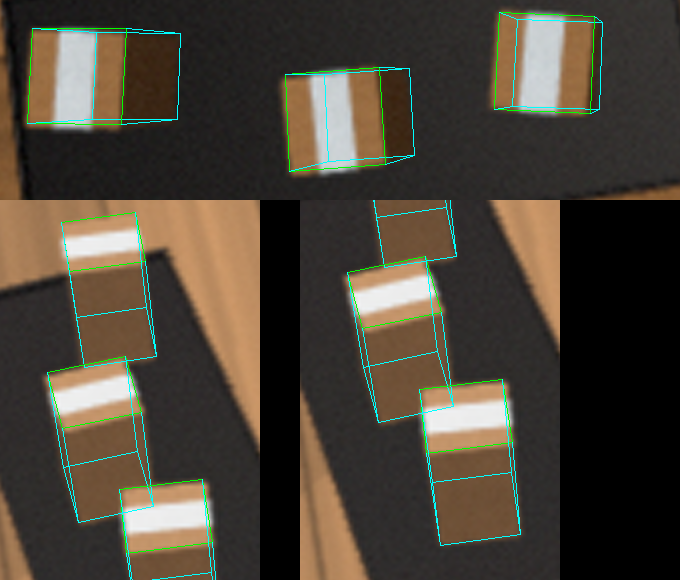

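```bash
python3 -c "
from h import *
print(go(.516,.308,.15,-2)); print(robot.read_state()['force'])"
```

```text
(array([-380.1, -134.6,   46.6]), np.float64(72.1), 'now psi', np.float64(70.1))
[ 0.43908639  0.37723386 -0.08779654]
```

Call:
{"api": "play_rows", "payload": {
  "increments": "-38 -14 0 8 -1;-76 -27 0 16 -1;-114 -40 0 24 -1;-152 -54 0 32 -1;-190 -67 0 40 -1;-228 -81 0 48 -1;-266 -94 5 56 -1;-304 -108 15 64 -1;-342 -121 25 72 -1;-380 -134.6 40 72.1 -1;-380 -134.6 46 72.1 -1;-380 -134.6 46 72.1 -1",
  "force": 15
}}

```text
t: 3.3
tool_pos: [0.5154, 0.3069, 0.149]
orientation: [-2.262, -2.179, 0.004]
force: [-0.3, -0.5, 0.8]
opening: 0.093
gripper_force: 0.0
```

```bash
python3 -c "
from h import *
s=robot.read_state();print(s['t'],s['tool_pos'],go(.516,.308,.052,-2)); print(s['force'])"
```

```text
3.3 [0.51540688 0.30694268 0.14900996] (array([ 1.2,  0.8, 97. ]), np.float64(-0.1), 'now psi', np.float64(-2.1))
[-0.25302291 -0.54586107  0.77876885]
```

Call:
{"api": "play_rows", "payload": {
  "increments": "1 1 25 0 -1;1 1 60 0 -1;1 1 90 0 -1;1 1 97 0 -1;1 1 97 0 -1;1 1 97 0 1;1 1 97 0 1;1 1 97 0 1;1 1 97 0 1;1 1 97 0 1;1 1 97 0 1;1 1 97 0 1",
  "force": 15
}}

```text
t: 4.5
tool_pos: [0.5171, 0.3091, 0.0541]
orientation: [2.26, 2.182, 0.001]
force: [-1.6, -0.2, 2.7]
opening: 0.0566
gripper_force: 14.9
```

Call:
{"api": "play_rows", "payload": {
  "increments": "0 0 -6 0 1;0 0 -14 0 1;0 0 -22 0 1;0 0 -25 0 1;0 0 -25 0 1;0 0 -25 0 1;0 0 -25 0 1;0 0 -25 0 1"
}}

```text
t: 5.3
tool_pos: [0.5166, 0.3088, 0.0782]
orientation: [-2.26, -2.182, 0.001]
force: [0.0, 0.4, -0.4]
opening: 0.056
gripper_force: 14.9
```

Call:
{"api": "play_rows", "payload": {
  "increments": "0 0 0 0 1;0 0 0 0 1"
}}

```text
t: 5.5
tool_pos: [0.5168, 0.3089, 0.0784]
orientation: [-2.26, -2.182, 0.001]
force: [0.2, -0.1, -0.7]
opening: 0.0564
gripper_force: 14.9
```

```bash
python3 - <<'E'
from h import *
F=[]
for i in range(8):
    im=robot.read_camera('side');s=robot.read_state();F.append(s['force'])
print(s['t'],np.mean(F,0).round(2),np.std(F,0).round(2),s['joint_torque'].round(3) if hasattr(s['joint_torque'],'round') else s['joint_torque'])
print([(round(d['conf'],2),d['centre']) for d in robot.landmark_of('side','carton_a_center')])
cv2.imwrite('pics/lift.png',cv2.resize(im[100:300,140:400],None,fx=3,fy=3))
E
```

```text
5.9 [ 0.04 -0.11 -0.59] [0.42 0.4  0.32] [ 1.0000e-03 -5.8220e+01 -4.6837e+01  7.3000e-02 -2.1000e-02 -0.0000e+00]
[(0.67, [0.5154, 0.3061, 0.0771]), (0.59, [0.7607, -0.0318, 0.0013])]
```

View pics/lift.png

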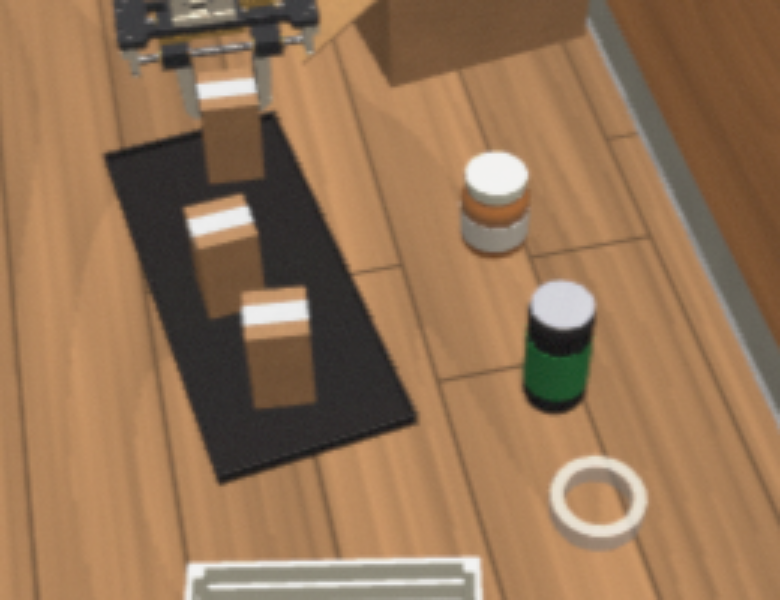

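```bash
python3 - <<'E'
from h import *
k=cal('top');f=210/np.tan(np.radians(k['vertical_fov'])/2);Rm=R.from_rotvec(k['rvec']).as_matrix();C=-Rm.T@k['tvec']
w=[]
for u,v in [(395,207),(460,213),(371,298),(448,312)]:
    d=Rm.T@np.array([(u-k['cx'])/f,(v-k['cy'])/f,1]);w.append((C+d*(.13-C[2])/d[2]));print(w[-1].round(3))
w=np.array(w);d=w[0]-w[2];print(np.degrees(np.arctan2(d[1],d[0])),w.mean(0))
print(go(.502,-.313,.25,-13))
E
```

```text
[ 0.619 -0.267  0.13 ]
[ 0.6  -0.41  0.13]
[ 0.418 -0.201  0.13 ]
[ 0.384 -0.366  0.13 ]
-18.012668594403277 [ 0.50505071 -0.31118684  0.13      ]
(array([-622.1,    7.1, -171.4]), np.float64(11.0), 'now psi', np.float64(-2.0))
```

Call:
{"api": "play_rows", "payload": {
  "increments": "0 0 -30 0 1;0 0 -75 0 1;0 0 -120 0 1;-20 0 -160 0 1;-60 1 -171 0 1;-105 1 -171 1 1;-150 2 -171 2 1;-195 2 -171 3 1;-240 3 -171 4 1;-285 3 -171 5 1;-330 4 -171 6 1;-375 4 -171 7 1;-420 5 -171 8 1;-465 5 -171 9 1;-510 6 -171 10 1;-550 6 -171 11 1;-585 7 -171 11 1;-610 7 -171 11 1;-622 7 -171 11 1;-622 7 -171 11 1"
}}

```text
t: 7.95
tool_pos: [0.5015, -0.3139, 0.2493]
orientation: [-2.46, -1.953, 0.0]
force: [-0.6, 1.7, -1.0]
opening: 0.0564
gripper_force: 15.0
```

```bash
python3 - <<'E'
from h import *
print(go(.502,-.313,.085,-13),robot.read_state()['opening'])
for c in('top','side'):
    im=robot.read_camera(c)
    cv2.imwrite(f'pics/bin_{c}.png',im)
    for n in('bin','lid_edge','lid_hinge','carton_a_center'):
        print(c,n,[(round(d['conf'],2),np.round(d['centre'],3)) for d in robot.landmark_of(c,n)][:3])
E
```

```text
(array([  0.9,   0.4, 164.3]), np.float64(-0.1), 'now psi', np.float64(-13.1)) 0.05636502442755895
top bin [(0.7, array([ 0.501, -0.315, -0.002]))]
top lid_edge []
top lid_hinge []
top carton_a_center [(0.92, array([ 0.502, -0.314,  0.25 ]))]
side bin [(0.57, array([ 0.504, -0.318, -0.002]))]
side lid_edge [(0.8, array([ 0.474, -0.436,  0.27 ]))]
side lid_hinge [(0.94, array([ 0.487, -0.392,  0.132]))]
side carton_a_center [(0.91, array([ 0.5  , -0.317,  0.247])), (0.72, array([ 0.474, -0.435,  0.271]))]
```

View pics/bin_side.png

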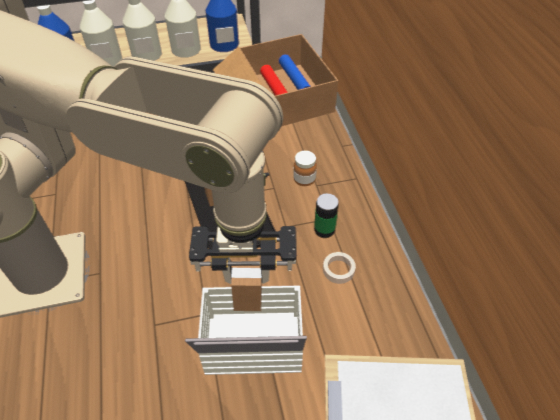

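Call:
{"api": "play_rows", "payload": {
  "increments": "1 0 40 0 1;1 0 85 0 1;1 0 125 0 1;1 0 155 0 1;1 0 172 0 1;1 0 178 0 1;1 0 178 0 1;1 0 178 0 1;1 0 178 0 -1;1 0 178 0 -1;1 0 178 0 -1;1 0 178 0 -1;1 0 178 0 -1"
}}

```text
t: 9.75
tool_pos: [0.5022, -0.312, 0.0718]
orientation: [2.459, 1.955, 0.0]
force: [0.3, -0.3, -0.3]
opening: 0.0904
gripper_force: 0.0
```

Call:
{"api": "play_rows", "payload": {
  "increments": "0 0 -15 0 -1;0 0 -45 0 -1;0 0 -90 0 -1;0 0 -140 0 -1;0 0 -190 0 -1;0 0 -230 0 -1;0 0 -240 0 -1;0 0 -240 0 -1"
}}

```text
t: 10.55
tool_pos: [0.503, -0.3126, 0.3152]
orientation: [2.455, 1.952, 0.002]
force: [0.2, -0.9, -0.2]
opening: 0.093
gripper_force: 0.0
```

```bash
python3 - <<'E'
from h import *
s=robot.read_state();print(s['t'],s['tool_pos'],s['opening'])
robot.read_camera('top'); 
for n in('carton_a_center','carton_b_center','carton_c_center'):
        print(n,[(round(d['conf'],2),np.round(d['centre'],3)) for d in robot.landmark_of('top',n)][:3])
im=robot.read_camera('side');cv2.imwrite('pics/drop.png',im[120:400,120:500])
E
```

```text
10.55 [ 0.50299217 -0.31258307  0.31522784] 0.09297966838526409
carton_a_center [(0.6, array([ 0.503, -0.318,  0.051])), (0.35, array([ 0.758, -0.169, -0.002]))]
carton_b_center [(0.71, array([ 0.501, -0.317, -0.002])), (0.68, array([0.487, 0.15 , 0.052]))]
carton_c_center [(0.59, array([0.515, 0.035, 0.052]))]
```

View pics/drop.png

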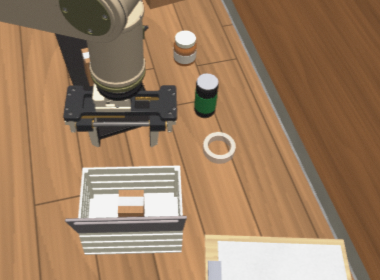

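Call:
{"api": "play_rows", "payload": {
  "increments": "0 0 -15 0 1;-10 0 -25 0 1;-40 0 -25 0 1;-75 0 -25 0 1;-115 0 -25 0 1;-150 0 -25 0 1;-175 0 -25 0 1;-181 0 -25 0 1;-181 0 -25 0 1;-181 0 -25 0 1"
}}

```text
t: 11.8
tool_pos: [0.4617, -0.4874, 0.3369]
orientation: [-2.458, -1.956, -0.001]
force: [0.5, 0.1, 0.9]
opening: 0.0179
gripper_force: 0.0
```

```bash
python3 -c "
from h import *
s=robot.read_state();print(s['t'],s['opening'],s['q'],go(.463,-.49,.24,-13))"
```

```text
11.8 0.017888256393186724 [-8.89013667e-01  3.22178971e-01  1.01503833e+00  4.19710669e-04
  1.80459590e+00 -6.62058116e-01] (array([-2.3,  1.8, 96.9]), np.float64(0.0), 'now psi', np.float64(-13.0))
```

Call:
{"api": "play_rows", "payload": {
  "increments": "-2 2 25 0 1;-2 2 60 0 1;-2 2 90 0 1;-2 2 97 0 1;-2 2 97 0 1;10 2 97 0 1;25 2 97 0 1;40 2 97 0 1;52 2 97 0 1;64 2 97 0 1;76 2 97 0 1;88 2 97 0 1;100 2 97 0 1;110 2 97 0 1;120 2 97 0 1;120 2 97 0 1;120 2 97 0 1;120 2 97 0 1"
}}

```text
t: 13.6
tool_pos: [0.4901, -0.3722, 0.2396]
orientation: [2.459, 1.955, -0.0]
force: [-0.0, 0.2, 0.0]
opening: 0.0007
gripper_force: 0.0
```

```bash
python3 - <<'E'
from h import *
s=robot.read_state();print(s['t'],s['tool_pos'],s['force'])
im=robot.read_camera('side');cv2.imwrite('pics/lid.png',im[120:400,120:500])
print([(round(d['conf'],2),np.round(d['centre'],3)) for d in robot.landmark_of('side','lid_edge')])
E
```

```text
13.6 [ 0.4901385  -0.37216454  0.23958777] [-0.02930052  0.21007103  0.01082654]
[(0.89, array([ 0.515, -0.257,  0.185]))]
```

View pics/lid.png

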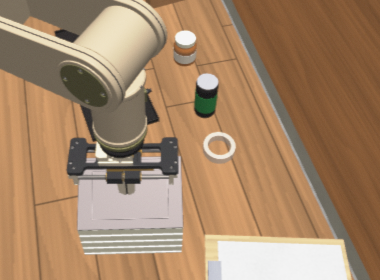

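Call:
{"api": "play_rows", "payload": {
  "increments": "0 0 -20 0 1;0 0 -60 0 1;0 0 -100 0 1;-40 0 -110 0 1;-80 0 -110 0 1;-120 0 -110 0 1;-140 0 -110 0 1;-140 0 -110 0 1;-140 0 -110 0 1;-140 0 -110 0 1"
}}

```text
t: 14.7
tool_pos: [0.4592, -0.5074, 0.3498]
orientation: [2.458, 1.956, 0.001]
force: [0.7, 0.8, 0.3]
opening: 0.0003
gripper_force: 0.0
```

```bash
python3 - <<'E'
from h import *
s=robot.read_state();print(s['t'],s['tool_pos'],s['force'])
for c in('side','top'):
    im=robot.read_camera(c);cv2.imwrite(f'pics/end_{c}.png',im)
    for n in('lid_edge','carton_b_center','carton_c_center','cleaner_can','jar','tape_roll'):
        print(c,n,[(round(d['conf'],2),np.round(d['centre'],3)) for d in robot.landmark_of(c,n)][:2])
E
```

```text
14.7 [ 0.45915275 -0.50740487  0.34984849] [0.71094762 0.81032265 0.33038503]
side lid_edge [(0.56, array([ 0.516, -0.245,  0.131])), (0.34, array([ 0.757,  0.172, -0.003]))]
side carton_b_center []
side carton_c_center []
side cleaner_can [(0.69, array([ 0.76 , -0.03 , -0.004]))]
side jar []
side tape_roll [(0.72, array([ 0.76 , -0.17 ,  0.001]))]
top lid_edge [(0.57, array([ 0.516, -0.245,  0.136]))]
top carton_b_center [(0.58, array([0.484, 0.147, 0.052])), (0.28, array([ 0.762, -0.032, -0.003]))]
top carton_c_center [(0.55, array([0.517, 0.033, 0.053]))]
top cleaner_can [(0.89, array([ 0.763, -0.03 , -0.001]))]
top jar [(0.68, array([0.756, 0.166, 0.001]))]
top tape_roll [(0.92, array([ 0.756, -0.17 , -0.002])), (0.34, array([ 0.506,  0.163, -0.002]))]
```

View pics/end_side.png

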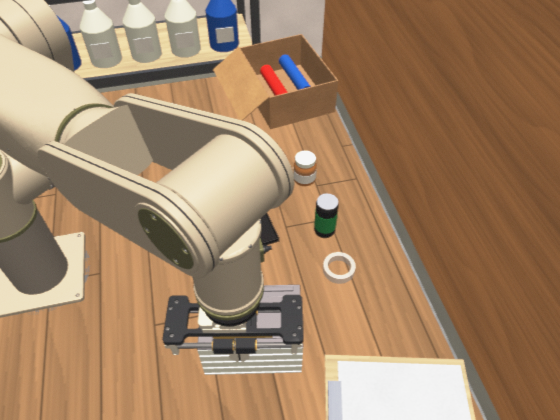

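```bash
python3 -c "
from plant import robot
print(robot.close_job())"
```

```text
the job is handed in; nothing more can be done
None
```

Carton A was the empty one: it weighed about 0.06 kg when lifted. It now stands in the reject bin with the lid shut. I never touched cartons B and C or the other goods, and the job was handed in at about 15 s on the clock; the hand-in returned no verdict.

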